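Open the ratchet clamp on the mended chopping board

ROBOT

A 6-joint arm with a two-finger parallel gripper is mounted at the origin on the work surface. World frame = base frame: x ahead of the robot, y to its left, z up, the work surface at z = 0. Lengths are in m, angles in rad, forces in N, time in s.
With the tool pointing down it reaches from about 0.25 to 0.775 m from the base axis. Payload 8.9 kg.
Tool frame: the origin (TCP) lies midway between the tips of the shut fingers; the grasp point (between the pads) lies 19 mm behind it; z points along the fingers, y is the direction in which the jaws open and shut (so a half turn about z gives the same grasp; the last joint's range is limited). The gripper opens to 85 mm and grips with 20 to 120 N. Pads are 22 mm wide; open, the fingers measure 114 mm over their backs; the gripper's body (76 mm by 85 mm) begins 54 mm behind the grasp point. The pads swing forward as they close: fully open they stand 13 mm farther back than shut.
Start: joints at [-1.485, 0.291, -0.153, 1.127, 0, 1.431], TCP at [0.117, -0.512, 0.231] pointing down, gripper open.
Joint ranges: [-2.52, 2.52], [-0.91, 1.74], [-1.3, 1.37], [-1.96, 2.02], [-1.52, 1.47], [-3.14, 3.14]. Speed limits (rad/s): [2.22, 2.22, 2.79, 3.14, 3.14, 3.14].

INTERFACE

Orientations are given as a unit quaternion [x, y, z, w].
In Python, from rig import bot, viewer gives the robot as it stands.
- The arm moves only by the tool servo_tool, never from a script. Its argument "motion" is a list of rows, each an object of numbers: "tx", "ty", "tz": the shift along the tool's x, y, z in mm; "rx", "ry", "rz": the turn, a rotation vector about the tool's x, y, z in degrees. A call has 1 to 12 rows; each row is the pose to reach, as a shift and turn from the pose commanded when the call began, along the tool's axes at that moment; what a row does not reach only later rows make up. A row lasts 1/10 s, in which the tool goes at most 50 mm and 8.59 degrees, less where a joint would pass 70% of its speed; a pose out of reach is approached as far as the arm can. A call with a gripper value outside its range is refused whole. "claw" is the finger opening in mm, from 0 to 85.4, set as the call begins (left out, the last holds). The fingers move at their own pace and stop on an object; "squeeze" is the grip in N (left out, the last holds). Time passes only in rows, so rows that repeat a pose let the fingers close. It gives the time, the measured TCP pose, the force and the opening at its end, in the units of the state.
- bot.observe(): the state, without advancing time (a new reading comes with each control period).
- viewer.camera(name): name is "scene" or "top" or "wrist"; returns the picture (420x560x3 uint8, blue, green, red); there is no depth.
- viewer.calibration(name): a dict with "mtx" (3x3 intrinsics, pixels), "k1" (the pictures are not rectified: a ray, as slopes to the right and down, at radius r is drawn at 1 + k1 r^2 times it, then the intrinsics apply), "xyz" and "orientation" of the camera in the world. Camera axes: x right, y down, z forward; pixel columns grow to the right and rows downward; lengths in m; the calibration is good to about 2 mm. A picture is of the moment at which its call begins: read the wrist's pose just before it. calibration takes no time and is no camera call; for the wrist camera it gives the pose at the moment of the call.
- bot.hand_in(): hands the job in, once; it reports no verdict.
The state is a dict: "t": time; "qpos": joint angles; "joint_vel": joint speeds; "joint_efforts": joint torques, N m; "eef_pos": TCP position; "eef_rot": TCP orientation; "force": force on the tool from outside, world axes, zero at the start; "moment": the same for the moment, N m; "width": opening from 0.0 (shut) to 1.0 (fully open).
Only numpy, scipy, OpenCV 4.12 (cv2) and the standard library are available. Lean on these libraries where they do the work, as an engineer would, in place of code of your own. Each camera call takes 0.05 s, during which the arm holds its last target. There are 200 camera calls.

TASK

The glue on the mended chopping board has set, so open the bar clamp: with a fingertip press the ratchet release on the sliding jaw down and, keeping it pressed, push the jaw all the way back along its bar to the end stop, then let go so that the release springs up again. It is fingertip work, nothing is picked up: leave the board lying where it is and do not disturb the things around it.

Things in the scene. Friction and masses are not known exactly. Their poses are not given: they have to be found in the camera images.
- clamp: Steel ratchet bar clamp, screwed to a plywood base 430 x 140 x 12 mm that is fixed to the table. Origin: centre of the underside of the base, on the table. Its x axis runs level along the bar, in the direction in which the sliding jaw opens; z up. The bar (412 mm long, 12 mm wide, toothed top at 46 mm above the table) runs along this x axis; fixed head at x = -206 to -170 mm (top 82 mm above the table), end stop at x = +184 to +206 mm (top 56 mm).
- jaw (a joint): Position of the sliding jaw along the bar, m: 0 = closed on the board, 0.110 = fully back against the end stop. The ratchet blocks it from moving back (after up to 3 mm of play; after that it can only click tighter) unless the release is held down; then it slides with about 2 N of friction (3 N at 0.1 m/s) and stays where it is left.
- release (a joint): Angle of the release lever (the aluminium thumb plate), rad: 0 = up (sprung, pawl in the teeth), 0.26 = pressed right down against its stop. The pawl is clear of the teeth above 0.13. The plate sinks about 4 mm at its middle for that and 7.5 mm in all, and takes about 3 N at first and 6 N right down; it springs back when let go.
- thumb_plate (a point): Middle of the top of the ribbed aluminium thumb plate (38 mm along the bar, 32 mm across), 71 mm above the table when up (board end 4 mm higher, other end 4 mm lower), 63 mm and level when pressed down. It lies in a 50 mm long open-sided recess on the sliding jaw, between the jaw's face plate (52 mm wide, 10 mm thick) and the shoulder. At the start it is 9 mm to the +x side of the clamp's origin.
- shoulder (a point): Middle of the upright steel face at the rear end of the recess, 28 mm wide (two cheeks, each 7 mm wide), top 82 mm above the table, 21 mm beyond the middle of the raised thumb plate in the clamp's +x direction. A fingertip in the recess pushes the jaw back against this face; the point is 74 mm above the table.
- jaw_face (a point): Middle of the sliding jaw's clamping face, 60 mm above the table; the face plate's top is 82 mm above the table.
- board: Wooden paddle chopping board, 140 mm (along the bar) x 200 mm x 20 mm with an 84 mm handle, 0.5 kg, loose, lying on two wooden bearers between the jaws. Origin: middle of the underside of its blade, 46.5 mm above the table.
- glue_bottle: White glue bottle, 54 mm across, 150 mm high, loose, beside the clamp's fixed head. Origin: centre of its underside.
- mug: Blue mug, 80 mm across, 82 mm high, loose, standing some 130 mm to one side (-y of the clamp) of the free end of the bar. Origin: centre of its underside.
- tub: Clear plastic tub without a lid, 120 x 85 x 45 mm, loose, between the mug and the board's handle, some 130 mm to the -y side of the bar. Origin: centre of its underside.

How it is judged:
On the way, in this order (a step that is already met when the one before it is completed fails the run):
1. the release is pressed down while the jaw is still at the board (value of joint release above 0.11 rad and value of joint jaw below 0.015 m), for 0.05 s.
2. the jaw is pushed back to the end stop (value of joint jaw above 0.102 m), for 0.1 s.
At the end, for the whole second after the job is handed in: The sliding jaw is within 8 mm of the end stop (jaw joint above 0.102 m), the release lever has sprung up again (below 0.06 rad), the board still lies within 20 mm of where it was, and the bottle, mug and tub are within 30 mm of where they stood (value of joint jaw above 0.102 m and value of joint release below 0.06 rad and distance of board from where it was at the start of the episode below 0.02 m and linear speed of board below 0.02 m/s and distance of each of glue_bottle, mug, tub from where it was at the start of the episode below 0.03 m); the robot touches nothing.
It fails at once if the board is lifted or pushed away (height (world z) of board above 0.06 m or distance of board from where it was at the start of the episode above 0.025 m).
It fails at once if a thing beside the clamp is lifted, knocked over or shoved (distance of any of glue_bottle, mug, tub from where it was at the start of the episode above 0.03 m or angle between any of glue_bottle, mug's own z axis and vertical above 0.5 rad).
It also fails if it takes over 32 s, if anything falls off the work surface, if the arm or the gripper's body presses on something with over 40 N, if the wrist force passes 120 N, or if a joint passes its speed limit or range.

## Working session

There is one attempt and no reset: what is moved stays moved. The work goes in short steps, Python scripts to look and compute and a tool call to move; the robot and the scene stay as the last step left them, time stands still between calls to the robot, and variables do not carry over. Pictures are saved under pics/ and viewed, about 8 in all and at most 12, crops included, and the job is handed in when it is done.

Besides the shell and the picture viewer there is one more tool, called after "Request:" by a JSON object that holds its "op" and its "data", one argument or row to a line. servo_tool: Moves the arm, as the interface text tells. Its arguments: {"type":"object","properties":{"motion":{"type":"array","items":{"type":"object","properties":{"tx":{"type":"number"},"ty":{"type":"number"},"tz":{"type":"number"},"rx":{"type":"number"},"ry":{"type":"number"},"rz":{"type":"number"}}}},"claw":{"type":"number"},"squeeze":{"type":"number"}},"required":["motion"]}

```bash
mkdir -p pics; ls; python3 - <<'E'
from rig import bot, viewer
import cv2
s=bot.observe(); print(s)
for n in ("scene","top"):
    cv2.imwrite(f"pics/{n}0.png",viewer.camera(n)); print(n,viewer.calibration(n))
E
```

```text
pics
{'t': 0.0, 'qpos': array([-1.48528794e+00,  2.91261914e-01, -1.54149959e-01,  1.12669360e+00,
       -1.22664626e-05,  1.43152561e+00]), 'joint_vel': array([-0.00119436,  0.00027781, -0.00044582, -0.00093604,  0.00047394,
        0.0009822 ]), 'joint_efforts': array([ 1.74258171e-04, -5.37134957e+01,  3.31372368e+01,  1.59360375e-02,
       -1.63975169e-04, -8.17037318e-06]), 'eef_pos': array([ 0.11699391, -0.51133808,  0.23073303]), 'eef_rot': array([ 9.93690726e-01,  1.12153075e-01,  1.14626200e-05, -6.54503806e-04]), 'force': array([0.5686955 , 0.31857103, 0.37113246]), 'moment': array([ 0.01281088, -0.01445951, -0.02497783]), 'width': 0.9974077094134388}
scene {'mtx': array([[511.43687015,   0.        , 275.35278408],
       [  0.        , 511.43687015, 212.97426809],
       [  0.        ,   0.        ,   1.        ]]), 'k1': -0.13434781379890112, 'xyz': array([0.96739909, 0.58572741, 0.78876382]), 'orientation': array([ 0.24567875,  0.8930266 , -0.36311869, -0.10144093])}
top {'mtx': array([[443.001677  ,   0.        , 279.68625623],
       [  0.        , 443.001677  , 210.39094263],
       [  0.        ,   0.        ,   1.        ]]), 'k1': 0.007988342047773843, 'xyz': array([ 0.46722451, -0.0224403 ,  0.89320478]), 'orientation': array([-0.69978484,  0.71042843, -0.05958815,  0.04518719])}
```

View pics/top0.png

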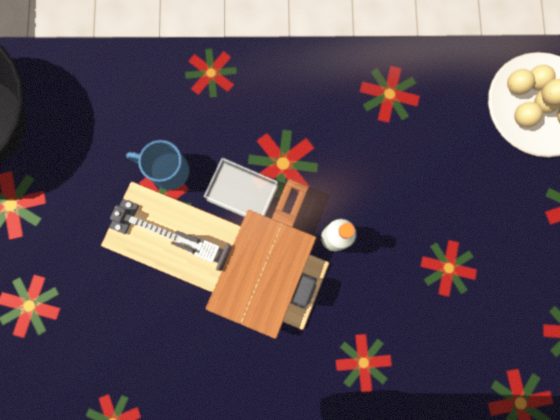

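View pics/scene0.png

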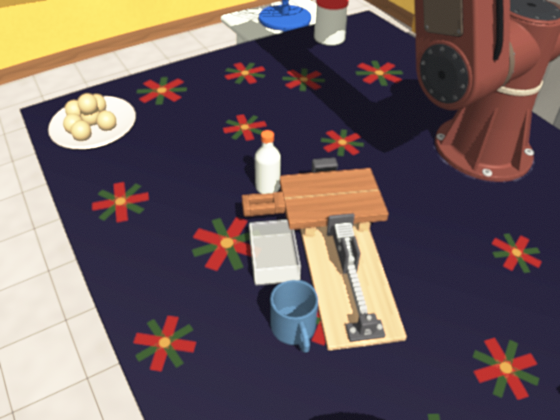

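The top view shows the clamp with its end stop at about (123,216), jaw recess and plate at about (208,250), and fixed head at about (304,291). The mug is at (163,162), the tub at (241,188) and the bottle at (340,235). I'll zoom in for exact points.

```bash
cat > h.py <<'E'
import numpy as np, cv2
from scipy.spatial.transform import Rotation as R
from rig import bot, viewer
def ray(n,uv,cal=None):
    c=cal or viewer.calibration(n); k=np.array(c["mtx"])
    d=cv2.undistortPoints(np.array([[uv]],float),k,np.array([c["k1"],0,0,0,0.]))[0,0]
    return np.array(c["xyz"]), R.from_quat(c["orientation"]).apply([d[0],d[1],1])
def onz(n,uv,z,cal=None):
    o,d=ray(n,uv,cal); return (o+d*(z-o[2])/d[2])
def proj(n,p,cal=None):
    c=cal or viewer.calibration(n); r=R.from_quat(c["orientation"]).inv()
    v=r.apply(np.array(p)-c["xyz"]); x=v[:2]/v[2]; x=x*(1+c["k1"]*(x@x))
    return (np.array(c["mtx"])@[*x,1])[:2]
E
python3 - <<'E'
from h import *
a=cv2.imread("pics/top0.png")
cv2.imwrite("pics/c1.png",cv2.resize(a[175:345,95:335],None,fx=3.3,fy=3.3,interpolation=cv2.INTER_CUBIC))
for uv in [(0,0),(560,0),(123,216),(304,291)]: print(uv,onz("top",uv,.05))
# base plywood corners (rough)
for uv in [(132,184),(102,247),(329,262),(302,328)]: print(uv,onz("top",uv,.012))
E
```

```text
(0, 0) [1.03359806 0.52120856 0.05      ]
(560, 0) [ 1.02934955 -0.63357055  0.05      ]
(123, 216) [0.58635943 0.25819187 0.05      ]
(304, 291) [ 0.43963887 -0.08378453  0.05      ]
(132, 184) [0.65658145 0.25515745 0.012     ]
(102, 247) [0.5306528  0.30963377 0.012     ]
(329, 262) [ 0.49406804 -0.13752518  0.012     ]
(302, 328) [ 0.36803224 -0.08092352  0.012     ]
```

View pics/c1.png

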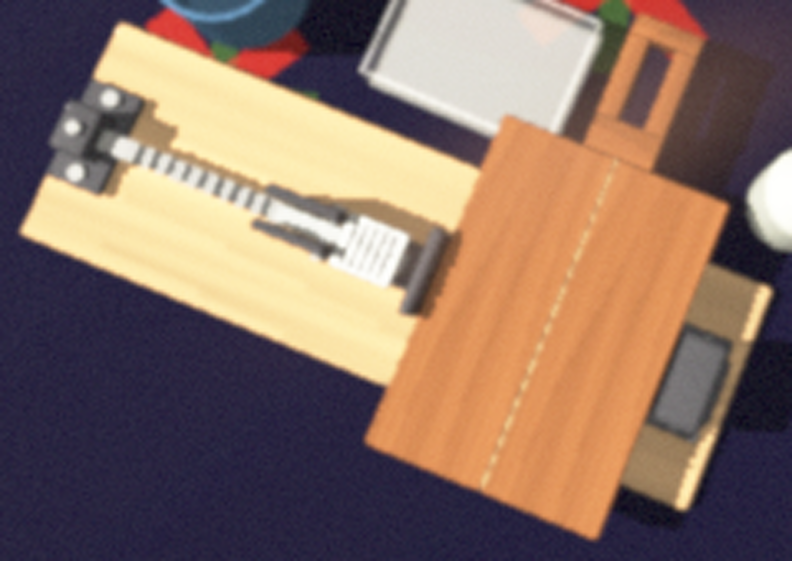

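The crop shows the base corners at crop (120,22), (22,235), (772,290) and (685,510). The thumb plate is around (371,250), the jaw face plate around (424,270), and the shoulder cheeks end around (340,225).

```bash
python3 - <<'E'
from h import *
f=lambda u,v:onz("top",((u+.5)/3.3+95-.5,(v+.5)/3.3+175-.5),H)
H=.012
P=np.array([f(120,22),f(22,235),f(772,290),f(685,510)])[:,:2]
M=np.array([[.215,-.07],[.215,.07],[-.215,-.07],[-.215,.07]])
A=P-P.mean(0);B=M; th=np.arctan2((B[:,0]*A[:,1]-B[:,1]*A[:,0]).sum(),(A*B).sum())
o=P.mean(0);c,s=np.cos(th),np.sin(th);Rm=np.array([[c,-s],[s,c]])
print("origin",o,"th",np.degrees(th),"res",(P-o-M@Rm.T)*1e3)
loc=lambda p:(np.array(p)[:2]-o)@Rm*1e3
H=.071;print("plate",loc(f(371,250)))
H=.082;print("faceplate ends",loc(f(438,230)),loc(f(410,312)))
H=.056;print("stop",loc(f(73,128)))
H=.082;print("fixed head",loc(f(692,382)))
for n,x in [("plate",9),("target",12),("final",122)]:
    p=[*(o+Rm@[x*1e-3,0]),.071];print(n,p,proj("top",p),proj("scene",p))
st=bot.observe();print(R.from_quat(st["eef_rot"]).as_matrix().round(3))
E
```

```text
origin [0.51346213 0.08759391] th 66.85947057153574 res [[-0.19786163 -0.48233035]
 [-0.67517197 -1.74580938]
 [-0.30024811  0.93850263]
 [ 1.17328171  1.2896371 ]]
plate [ 8.2515979  -0.44622824]
faceplate ends [-23.24400764 -24.56463094] [-26.7799667   22.57930549]
stop [1.96248004e+02 1.47011355e-02]
fixed head [-184.24427997   -0.72586378]
plate [np.float64(0.5169990167041745), np.float64(0.09586980682679994), 0.071] [206.60565811 250.4795439 ] [345.75350903 231.54779926]
target [np.float64(0.5181779797271845), np.float64(0.09862843804361295), 0.071] [205.11081033 249.86273018] [346.11282798 232.70955077]
final [np.float64(0.5614066239042159), np.float64(0.19977824932675672), 0.071] [150.55529752 227.36188186] [360.30804432 278.86885652]
[[ 0.975  0.223 -0.   ]
 [ 0.223 -0.975  0.001]
 [ 0.    -0.001 -1.   ]]
```

Request:
{"op": "servo_tool", "data": {
  "motion": [
    {"tx": 20, "ty": -19, "rz": -3},
    {"tx": 50, "ty": -48, "rz": -8},
    {"tx": 84, "ty": -80, "rz": -13},
    {"tx": 118, "ty": -113, "rz": -18},
    {"tx": 152, "ty": -145, "rz": -23},
    {"tx": 186, "ty": -178, "rz": -28},
    {"tx": 220, "ty": -210, "rz": -33},
    {"tx": 254, "ty": -243, "rz": -38},
    {"tx": 288, "ty": -275, "rz": -43},
    {"tx": 322, "ty": -308, "rz": -48},
    {"tx": 350, "ty": -335, "rz": -52},
    {"tx": 370, "ty": -354, "rz": -54}
  ],
  "claw": 0,
  "squeeze": 20
}}

```text
invalid input at $.motion[0]: expected keys tx, ty, tz, rx, ry, rz
```

Request:
{"op": "servo_tool", "data": {
  "motion": [
    {"tx": 20, "ty": -19, "tz": 0, "rx": 0, "ry": 0, "rz": -3},
    {"tx": 50, "ty": -48, "tz": 0, "rx": 0, "ry": 0, "rz": -8},
    {"tx": 84, "ty": -80, "tz": 0, "rx": 0, "ry": 0, "rz": -13},
    {"tx": 118, "ty": -113, "tz": 0, "rx": 0, "ry": 0, "rz": -18},
    {"tx": 152, "ty": -145, "tz": 0, "rx": 0, "ry": 0, "rz": -23},
    {"tx": 186, "ty": -178, "tz": 0, "rx": 0, "ry": 0, "rz": -28},
    {"tx": 220, "ty": -210, "tz": 0, "rx": 0, "ry": 0, "rz": -33},
    {"tx": 254, "ty": -243, "tz": 0, "rx": 0, "ry": 0, "rz": -38},
    {"tx": 288, "ty": -275, "tz": 0, "rx": 0, "ry": 0, "rz": -43},
    {"tx": 322, "ty": -308, "tz": 0, "rx": 0, "ry": 0, "rz": -48},
    {"tx": 350, "ty": -335, "tz": 0, "rx": 0, "ry": 0, "rz": -52},
    {"tx": 370, "ty": -354, "tz": 0, "rx": 0, "ry": 0, "rz": -54}
  ],
  "claw": 0,
  "squeeze": 20
}}

```text
t: 1.3
eef_pos: [0.3995, -0.0819, 0.2312]
eef_rot: [0.833, 0.553, 0.0, -0.0]
force: [0.6, -0.1, -0.8]
width: 0.0
```

```bash
cat >> h.py <<'E'
O=np.array([.51346,.08759]);TH=np.radians(66.86)
def to(xc,yc,z):
    s=bot.observe();r=R.from_quat(s["eef_rot"]);c,n=np.cos(TH),np.sin(TH)
    p=np.array([*(O+[c*xc-n*yc,n*xc+c*yc]),z])
    m=R.from_euler('z',TH)*R.from_euler('x',np.pi)
    e=s["eef_pos"][:2]-O
    print("t",s["t"],"clamp xyz mm",(np.array([c*e[0]+n*e[1],-n*e[0]+c*e[1],s["eef_pos"][2]])*1e3).round(1),"F",s["force"].round(1),"w",s["width"])
    print("shift mm",(r.inv().apply(p-s["eef_pos"])*1e3).round(1),"rotvec deg",np.degrees((r.inv()*m).as_rotvec()).round(2))
E
python3 -c "
from h import *
to(.008,0,.231)"
```

```text
t 1.3 clamp xyz mm [-200.6   38.1  231.2] F [ 0.6 -0.1 -0.8] w 0.00017680425520754902
shift mm [208.4  39.1   0.3] rotvec deg [-0.01 -0.02  0.28]
```

Now to above the plate, coming down to about z = 0.10 on the way.

Request:
{"op": "servo_tool", "data": {
  "motion": [
    {"tx": 30, "ty": 6, "tz": 0, "rx": 0, "ry": 0, "rz": 0},
    {"tx": 70, "ty": 13, "tz": 0, "rx": 0, "ry": 0, "rz": 0},
    {"tx": 110, "ty": 21, "tz": 0, "rx": 0, "ry": 0, "rz": 0.3},
    {"tx": 150, "ty": 28, "tz": 0, "rx": 0, "ry": 0, "rz": 0.3},
    {"tx": 185, "ty": 35, "tz": 0, "rx": 0, "ry": 0, "rz": 0.3},
    {"tx": 203, "ty": 38, "tz": 10, "rx": 0, "ry": 0, "rz": 0.3},
    {"tx": 208, "ty": 39, "tz": 40, "rx": 0, "ry": 0, "rz": 0.3},
    {"tx": 208, "ty": 39, "tz": 75, "rx": 0, "ry": 0, "rz": 0.3},
    {"tx": 208, "ty": 39, "tz": 105, "rx": 0, "ry": 0, "rz": 0.3},
    {"tx": 208, "ty": 39, "tz": 125, "rx": 0, "ry": 0, "rz": 0.3},
    {"tx": 208, "ty": 39, "tz": 131, "rx": 0, "ry": 0, "rz": 0.3},
    {"tx": 208, "ty": 39, "tz": 131, "rx": 0, "ry": 0, "rz": 0.3}
  ]
}}

```text
t: 2.5
eef_pos: [0.5154, 0.0914, 0.0995]
eef_rot: [0.836, 0.549, -0.001, -0.001]
force: [-0.2, -0.6, -0.0]
width: -0.005
```

```bash
python3 - <<'E'
from h import *
to(.008,0,.085)
a=viewer.camera("scene"); cv2.imwrite("pics/s1.png",cv2.resize(a[160:310,260:440],None,fx=4,fy=4,interpolation=cv2.INTER_CUBIC))
E
```

```text
t 2.5 clamp xyz mm [ 4.3 -0.3 99.5] F [-0.2 -0.6 -0. ] w -0.0048037571165824
shift mm [ 3.8 -0.3 14.5] rotvec deg [-0.11  0.06 -0.3 ]
```

View pics/s1.png

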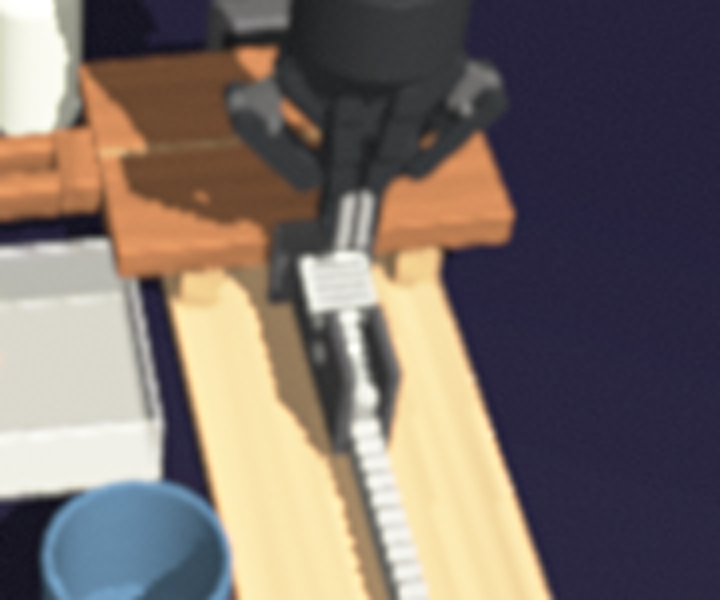

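The crop shows the tip at about crop (352,250), just above the thumb plate (centre about (340,280)) and lined up with it. The face plate is left of and behind the tip. I'll go down until it touches.

Request:
{"op": "servo_tool", "data": {
  "motion": [
    {"tx": 4, "ty": 0, "tz": 0, "rx": 0, "ry": 0, "rz": 0},
    {"tx": 4, "ty": 0, "tz": 10, "rx": 0, "ry": 0, "rz": 0},
    {"tx": 4, "ty": 0, "tz": 18, "rx": 0, "ry": 0, "rz": 0},
    {"tx": 4, "ty": 0, "tz": 22, "rx": 0, "ry": 0, "rz": 0},
    {"tx": 4, "ty": 0, "tz": 22, "rx": 0, "ry": 0, "rz": 0},
    {"tx": 4, "ty": 0, "tz": 22, "rx": 0, "ry": 0, "rz": 0}
  ]
}}

```text
t: 3.15
eef_pos: [0.5179, 0.0954, 0.0782]
eef_rot: [0.836, 0.549, -0.0, -0.0]
force: [-0.3, 0.1, 1.2]
width: 0.001
```

```bash
python3 - <<'E'
from h import *
to(.010,0,.064)
print(proj("scene",bot.observe()["eef_pos"]))
a=viewer.camera("scene"); cv2.imwrite("pics/s2.png",cv2.resize(a[190:270,300:400],None,fx=7,fy=7,interpolation=cv2.INTER_CUBIC))
E
```

```text
t 3.15 clamp xyz mm [ 8.9 -1.  78.2] F [-0.3  0.1  1.2] w 0.000701287282132086
shift mm [ 1.1 -1.  14.2] rotvec deg [-0.02  0.   -0.28]
[345.63498034 229.00642989]
```

View pics/s2.png

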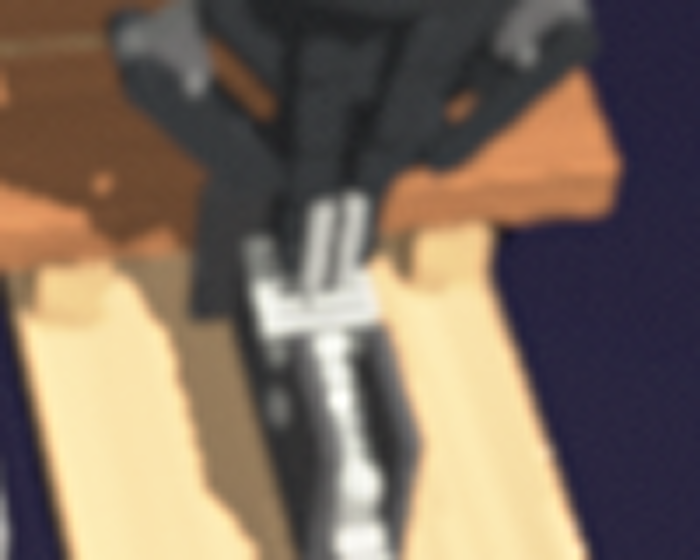

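The tip is inside the recess over the plate, at about crop (330,288), i.e. image (347,231), with clear space before the shoulder. I'll press slowly.

Request:
{"op": "servo_tool", "data": {
  "motion": [
    {"tx": 0, "ty": -1, "tz": 3, "rx": 0, "ry": 0, "rz": 0},
    {"tx": 0, "ty": -1, "tz": 6, "rx": 0, "ry": 0, "rz": 0},
    {"tx": 0, "ty": -1, "tz": 9, "rx": 0, "ry": 0, "rz": 0},
    {"tx": 0, "ty": -1, "tz": 11, "rx": 0, "ry": 0, "rz": 0},
    {"tx": 0, "ty": -1, "tz": 11, "rx": 0, "ry": 0, "rz": 0},
    {"tx": 0, "ty": -1, "tz": 11, "rx": 0, "ry": 0, "rz": 0}
  ]
}}

```text
t: 3.8
eef_pos: [0.5171, 0.0957, 0.0674]
eef_rot: [0.836, 0.549, -0.0, 0.0]
force: [-0.6, -1.0, 4.1]
width: -0.001
```

```bash
python3 -c "
from h import *
to(.010,0,.064)"
```

```text
t 3.8 clamp xyz mm [ 8.9 -0.1 67.4] F [-0.6 -1.   4.1] w -0.0013114568406669778
shift mm [ 1.1 -0.1  3.4] rotvec deg [ 0.01  0.01 -0.29]
```

Request:
{"op": "servo_tool", "data": {
  "motion": [
    {"tx": 0, "ty": 0, "tz": 2, "rx": 0, "ry": 0, "rz": 0},
    {"tx": 0, "ty": 0, "tz": 4, "rx": 0, "ry": 0, "rz": 0},
    {"tx": 0, "ty": 0, "tz": 4, "rx": 0, "ry": 0, "rz": 0},
    {"tx": 0, "ty": 0, "tz": 4, "rx": 0, "ry": 0, "rz": 0}
  ]
}}

```text
t: 4.2
eef_pos: [0.5172, 0.096, 0.0636]
eef_rot: [0.836, 0.549, 0.0, 0.0]
force: [-1.5, -0.5, 7.6]
width: -0.003
```

```bash
python3 -c "
from h import *
to(.130,0,.064)"
```

```text
t 4.2 clamp xyz mm [ 9.2 -0.2 63.6] F [-1.5 -0.5  7.6] w -0.003354490969673562
shift mm [120.8  -0.7  -0.4] rotvec deg [ 0.02 -0.03 -0.27]
```

Fully down. Now I'll push the first part gently and check.

Request:
{"op": "servo_tool", "data": {
  "motion": [
    {"tx": 3, "ty": 0, "tz": 0, "rx": 0, "ry": 0, "rz": 0},
    {"tx": 6, "ty": 0, "tz": 0, "rx": 0, "ry": 0, "rz": 0},
    {"tx": 9, "ty": 0, "tz": 0, "rx": 0, "ry": 0, "rz": 0},
    {"tx": 12, "ty": 0, "tz": 0, "rx": 0, "ry": 0, "rz": 0},
    {"tx": 15, "ty": 0, "tz": 0, "rx": 0, "ry": 0, "rz": 0},
    {"tx": 19, "ty": 0, "tz": 0, "rx": 0, "ry": 0, "rz": 0},
    {"tx": 23, "ty": 0, "tz": 0, "rx": 0, "ry": 0, "rz": 0},
    {"tx": 27, "ty": 0, "tz": 0, "rx": 0, "ry": 0, "rz": 0},
    {"tx": 31, "ty": 0, "tz": 0, "rx": 0, "ry": 0, "rz": 0},
    {"tx": 35, "ty": 0, "tz": 0, "rx": 0, "ry": 0, "rz": 0}
  ]
}}

```text
t: 5.2
eef_pos: [0.531, 0.1282, 0.0635]
eef_rot: [0.836, 0.549, 0.0, -0.0]
force: [-1.6, -1.7, 7.3]
width: -0.002
```

```bash
python3 -c "
from h import *
to(.130,0,.064)"
```

```text
t 5.2 clamp xyz mm [44.2 -0.2 63.5] F [-1.6 -1.7  7.3] w -0.0016117267594864615
shift mm [85.8 -0.6 -0.5] rotvec deg [ 0.   -0.01 -0.28]
```

Sliding freely: about 2 N along the bar, release still held. On towards the stop.

Request:
{"op": "servo_tool", "data": {
  "motion": [
    {"tx": 6, "ty": 0, "tz": 0, "rx": 0, "ry": 0, "rz": 0},
    {"tx": 14, "ty": 0, "tz": 0, "rx": 0, "ry": 0, "rz": 0},
    {"tx": 22, "ty": 0, "tz": 0, "rx": 0, "ry": 0, "rz": 0},
    {"tx": 30, "ty": 0, "tz": 0, "rx": 0, "ry": 0, "rz": 0},
    {"tx": 38, "ty": 0, "tz": 0, "rx": 0, "ry": 0, "rz": 0},
    {"tx": 46, "ty": 0, "tz": 0, "rx": 0, "ry": 0, "rz": 0},
    {"tx": 54, "ty": 0, "tz": 0, "rx": 0, "ry": 0, "rz": 0},
    {"tx": 62, "ty": 0, "tz": 0, "rx": 0, "ry": 0, "rz": 0},
    {"tx": 70, "ty": 0, "tz": 0, "rx": 0, "ry": 0, "rz": 0},
    {"tx": 75, "ty": -0.5, "tz": 0, "rx": 0, "ry": 0, "rz": 0},
    {"tx": 79, "ty": -0.5, "tz": 0, "rx": 0, "ry": 0, "rz": 0},
    {"tx": 79, "ty": -0.5, "tz": 0, "rx": 0, "ry": 0, "rz": 0}
  ]
}}

```text
t: 6.4
eef_pos: [0.5618, 0.2, 0.0638]
eef_rot: [0.836, 0.549, -0.001, 0.001]
force: [-4.1, -5.6, 11.9]
width: 0.0
```

Request:
{"op": "servo_tool", "data": {
  "motion": [
    {"tx": 2, "ty": 0, "tz": 0, "rx": 0, "ry": 0, "rz": 0},
    {"tx": 4, "ty": 0, "tz": 0, "rx": 0, "ry": 0, "rz": 0},
    {"tx": 5, "ty": 0, "tz": 0, "rx": 0, "ry": 0, "rz": 0},
    {"tx": 5, "ty": 0, "tz": 0, "rx": 0, "ry": 0, "rz": 0}
  ]
}}

```text
t: 6.8
eef_pos: [0.5635, 0.2035, 0.0641]
eef_rot: [0.836, 0.548, -0.001, 0.001]
force: [-5.5, -10.8, 17.2]
width: -0.006
```

```bash
python3 -c "
from h import *
to(.130,0,.064)"
```

```text
t 6.8 clamp xyz mm [126.2  -0.5  64.1] F [ -5.5 -10.8  17.2] w -0.005681642089454485
shift mm [ 3.8 -0.5  0.1] rotvec deg [ 0.06  0.19 -0.34]
```

Force along the bar has risen to about 12 N, so it looks like the stop. I'll check by eye.

```bash
python3 - <<'E'
from h import *
a=viewer.camera("scene"); b=viewer.camera("top"); cv2.imwrite("pics/s3.png",np.hstack([cv2.resize(a[200:350,290:430],(560,600),interpolation=cv2.INTER_CUBIC)]))
cv2.imwrite("pics/top1.png",b)
to(.130,0,.064)
E
```

```text
t 6.9 clamp xyz mm [126.3  -0.5  64.2] F [-5.3 -9.6 16.2] w 0.0004124557278143623
shift mm [ 3.7 -0.5  0.1] rotvec deg [ 0.06  0.17 -0.34]
```

View pics/s3.png

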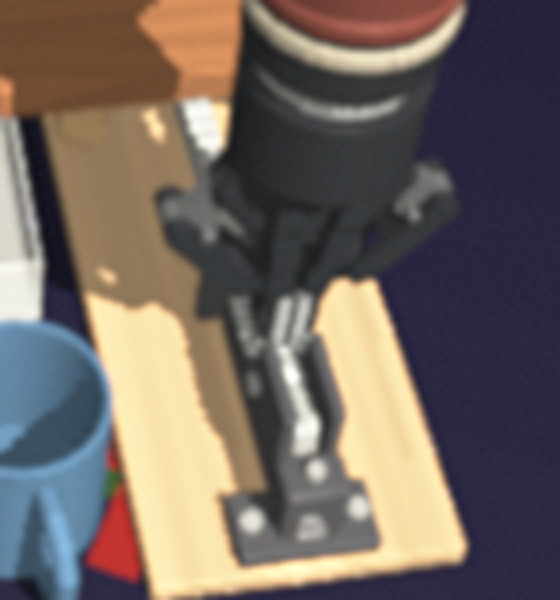

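The scene shows the sliding jaw's rear end at about (300,450), right at the stop block at (310,470). I'll push a few mm more to confirm it's solid.

Request:
{"op": "servo_tool", "data": {
  "motion": [
    {"tx": 2, "ty": 0, "tz": 0, "rx": 0, "ry": 0, "rz": 0},
    {"tx": 4, "ty": 0, "tz": 0, "rx": 0, "ry": 0, "rz": 0},
    {"tx": 4, "ty": 0, "tz": 0, "rx": 0, "ry": 0, "rz": 0},
    {"tx": 4, "ty": 0, "tz": 0, "rx": 0, "ry": 0, "rz": 0}
  ]
}}

```text
t: 7.3
eef_pos: [0.5654, 0.2073, 0.0644]
eef_rot: [0.836, 0.548, -0.001, 0.001]
force: [-4.9, -11.5, 18.3]
width: 0.001
```

```bash
python3 -c "
from h import *
to(.130,0,.064)
a=cv2.imread('pics/top1.png')
cv2.imwrite('pics/t1c.png',cv2.resize(a[175:345,95:335],None,fx=3.3,fy=3.3,interpolation=cv2.INTER_CUBIC))"
```

```text
t 7.3 clamp xyz mm [130.5  -0.8  64.4] F [ -4.9 -11.5  18.3] w 0.001239973370903904
shift mm [-0.5 -0.8  0.4] rotvec deg [ 0.09  0.15 -0.34]
```

Request:
{"op": "servo_tool", "data": {
  "motion": [
    {"tx": 1, "ty": 0, "tz": -0.5, "rx": 0, "ry": 0, "rz": 0},
    {"tx": 2, "ty": 0, "tz": -0.5, "rx": 0, "ry": 0, "rz": 0},
    {"tx": 3, "ty": 0, "tz": -0.5, "rx": 0, "ry": 0, "rz": 0},
    {"tx": 3, "ty": 0, "tz": -0.5, "rx": 0, "ry": 0, "rz": 0}
  ]
}}

```text
t: 7.7
eef_pos: [0.5666, 0.2099, 0.0647]
eef_rot: [0.836, 0.548, -0.001, 0.001]
force: [-4.9, -11.2, 16.1]
width: -0.004
```

```bash
python3 - <<'E'
from h import *
to(.130,0,.064)
c,n=np.cos(TH),np.sin(TH)
for x in (80,85): 
  for z in (.04,.082):
    print(x,z,proj("scene",[*(O+np.array([c*x+n*26,n*x-c*26])*1e-3),z]))
a=viewer.camera("scene"); cv2.imwrite("pics/s4.png",cv2.resize(a[240:340,310:410],None,fx=6,fy=6,interpolation=cv2.INTER_CUBIC))
E
```

```text
t 7.7 clamp xyz mm [133.3  -0.8  64.7] F [ -4.9 -11.2  16.1] w -0.003789991512558748
shift mm [-3.3 -0.8  0.7] rotvec deg [ 0.09  0.18 -0.34]
80 0.04 [339.00373984 272.48117448]
80 0.082 [341.21450116 258.04684286]
85 0.04 [339.59173198 274.6209583 ]
85 0.082 [341.83254845 260.20800902]
```

View pics/s4.png

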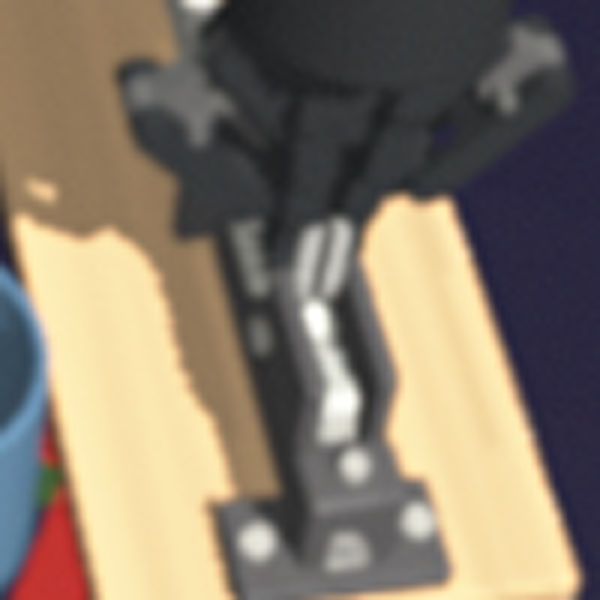

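Between the two pictures the jaw's rear end stayed at image (366,313), against the stop block, while the fingertip moved on about 7 mm. So the jaw is at its stop and the tip is slipping on the plate. I'll lift straight up to free the release without dragging the jaw.

Request:
{"op": "servo_tool", "data": {
  "motion": [
    {"tx": 0, "ty": 0, "tz": -2, "rx": 0, "ry": 0, "rz": 0},
    {"tx": 0, "ty": 0, "tz": -5, "rx": 0, "ry": 0, "rz": 0},
    {"tx": 0, "ty": 0, "tz": -9, "rx": 0, "ry": 0, "rz": 0},
    {"tx": 0, "ty": 0, "tz": -14, "rx": 0, "ry": 0, "rz": 0},
    {"tx": 0, "ty": 0, "tz": -22, "rx": 0, "ry": 0, "rz": 0},
    {"tx": 0, "ty": 0, "tz": -35, "rx": 0, "ry": 0, "rz": 0},
    {"tx": 0, "ty": 0, "tz": -60, "rx": 0, "ry": 0, "rz": 0},
    {"tx": 0, "ty": 0, "tz": -90, "rx": 0, "ry": 0, "rz": 0},
    {"tx": 0, "ty": 0, "tz": -120, "rx": 0, "ry": 0, "rz": 0},
    {"tx": 0, "ty": 0, "tz": -150, "rx": 0, "ry": 0, "rz": 0},
    {"tx": 0, "ty": 0, "tz": -165, "rx": 0, "ry": 0, "rz": 0},
    {"tx": 0, "ty": 0, "tz": -165, "rx": 0, "ry": 0, "rz": 0}
  ]
}}

```text
t: 8.95
eef_pos: [0.5679, 0.2124, 0.2322]
eef_rot: [0.836, 0.549, 0.002, 0.001]
force: [0.5, 0.5, -0.1]
width: -0.004
```

Request:
{"op": "servo_tool", "data": {
  "motion": [
    {"tx": -30, "ty": 0, "tz": 0, "rx": 0, "ry": 0, "rz": 0},
    {"tx": -70, "ty": 0, "tz": 0, "rx": 0, "ry": 0, "rz": 0},
    {"tx": -115, "ty": 0, "tz": 0, "rx": 0, "ry": 0, "rz": 0},
    {"tx": -160, "ty": 0, "tz": 0, "rx": 0, "ry": 0, "rz": 0},
    {"tx": -205, "ty": 0, "tz": 0, "rx": 0, "ry": 0, "rz": 0},
    {"tx": -250, "ty": 0, "tz": 0, "rx": 0, "ry": 0, "rz": 0},
    {"tx": -280, "ty": 0, "tz": 0, "rx": 0, "ry": 0, "rz": 0},
    {"tx": -290, "ty": 0, "tz": 0, "rx": 0, "ry": 0, "rz": 0},
    {"tx": -290, "ty": 0, "tz": 0, "rx": 0, "ry": 0, "rz": 0}
  ]
}}

```text
t: 9.85
eef_pos: [0.4509, -0.055, 0.2286]
eef_rot: [0.836, 0.548, 0.0, -0.0]
force: [0.7, 1.3, -0.8]
width: -0.003
```

```bash
python3 - <<'E'
from h import *
to(.130,0,.064)
c,n=np.cos(TH),np.sin(TH)
b=viewer.camera("top");cv2.imwrite("pics/top2.png",cv2.resize(b[140:345,95:385],None,fx=2.7,fy=2.7,interpolation=cv2.INTER_CUBIC))
for x,z in ((119,.071),(85,.082)):
    print(x,(proj("top",[*(O+np.array([c*x,n*x])*1e-3),z])-[95,140])*2.7)
E
```

```text
t 9.85 clamp xyz mm [-155.7    1.5  228.6] F [ 0.7  1.3 -0.8] w -0.0029568328958085527
shift mm [285.6  -0.4 164.7] rotvec deg [-0.03 -0.02 -0.4 ]
119 [154.00436705 237.53063722]
85 [195.69397215 254.73525058]
```

View pics/top2.png

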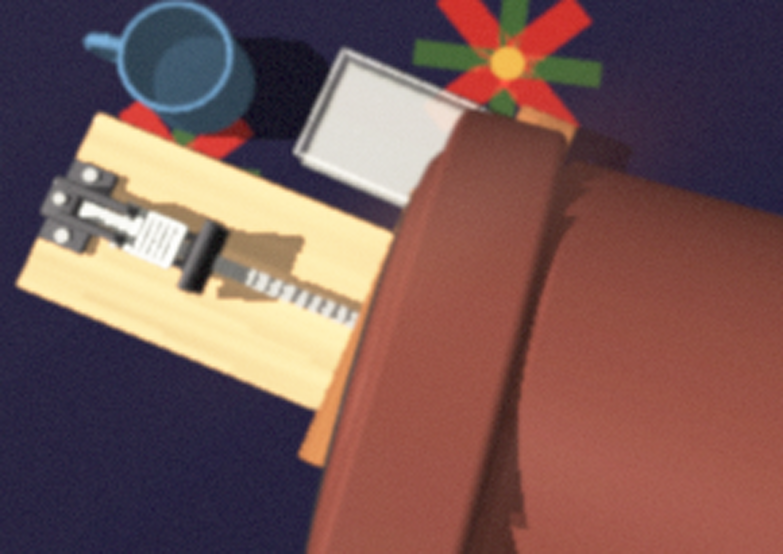

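The jaw is beside the end stop, with the plate at about crop (158,239) against a predicted (154,238). The tub and mug are in place, but the arm hides part of the board. I'll move the arm clear and measure numerically.

Request:
{"op": "servo_tool", "data": {
  "motion": [
    {"tx": -25, "ty": 20, "tz": 0, "rx": 0, "ry": 0, "rz": 0},
    {"tx": -60, "ty": 45, "tz": 0, "rx": 0, "ry": 0, "rz": 0},
    {"tx": -100, "ty": 60, "tz": 0, "rx": 0, "ry": 0, "rz": 0},
    {"tx": -140, "ty": 70, "tz": 0, "rx": 0, "ry": 0, "rz": 0},
    {"tx": -180, "ty": 80, "tz": 0, "rx": 0, "ry": 0, "rz": 0},
    {"tx": -220, "ty": 85, "tz": 0, "rx": 0, "ry": 0, "rz": 0},
    {"tx": -260, "ty": 85, "tz": 0, "rx": 0, "ry": 0, "rz": 0},
    {"tx": -300, "ty": 85, "tz": 0, "rx": 0, "ry": 0, "rz": 0},
    {"tx": -335, "ty": 85, "tz": 0, "rx": 0, "ry": 0, "rz": 0},
    {"tx": -350, "ty": 85, "tz": 0, "rx": 0, "ry": 0, "rz": 0},
    {"tx": -350, "ty": 85, "tz": 0, "rx": 0, "ry": 0, "rz": 0}
  ]
}}

```text
t: 11.0
eef_pos: [0.3907, -0.4099, 0.2282]
eef_rot: [0.836, 0.549, 0.0, -0.0]
force: [1.1, 0.0, 0.2]
width: -0.005
```

```bash
python3 - <<'E'
from h import *
to(.1,0,.2)
b=viewer.camera("top");s=viewer.camera("scene");cv2.imwrite("pics/top3.png",b);cv2.imwrite("pics/scene3.png",s)
a=cv2.imread("pics/top0.png");sa=cv2.imread("pics/scene0.png")
c,n=np.cos(TH),np.sin(TH)
# rectify a bar-aligned strip at z=.071 and .082: 1 px = 0.25 mm
def strip(img,cam,z,x0,x1,y):
    P=lambda x,yy:proj(cam,[*(O+np.array([c*x-n*yy,n*x+c*yy])*1e-3),z])
    src=np.float32([P(x0,-y),P(x1,-y),P(x1,y),P(x0,y)]);W,Hh=int((x1-x0)*4),int(y*8)
    return cv2.warpPerspective(img,cv2.getPerspectiveTransform(src,np.float32([[0,0],[W,0],[W,Hh],[0,Hh]])),(W,Hh),flags=cv2.INTER_CUBIC)
for cam,i0,i1 in(("top",a,b),("scene",sa,s)):
  t=strip(i0,cam,.071,-15,29,14); 
  w=strip(i1,cam,.071,80,140,18)
  r=cv2.matchTemplate(w,t,cv2.TM_CCOEFF_NORMED);_,v,_,l=cv2.minMaxLoc(r)
  print(cam,"jaw travel mm",80+l[0]/4+15,"dy",l[1]/4-4,"score",v)
# rest of the scene: shift of patches
for nm,(x,y,w,h) in {"mug":(128,138,62,50),"tub":(203,158,78,58),"bottle":(318,215,42,40),"board":(205,180,115,160)}.items():
  t=a[y:y+h,x:x+w];r=cv2.matchTemplate(b[y-8:y+h+8,x-8:x+w+8],t,cv2.TM_CCOEFF_NORMED);_,v,_,l=cv2.minMaxLoc(r);print(nm,l[0]-8,l[1]-8,round(v,3))
cv2.imwrite("pics/cmp.png",np.vstack([cv2.resize(b[175:345,95:335],(640,453))[:300],cv2.resize(s[250:350,300:420],(360,300))[:, :].copy() if 0 else cv2.copyMakeBorder(cv2.resize(s[250:350,310:420],(330,300),interpolation=cv2.INTER_CUBIC),0,0,0,310,cv2.BORDER_CONSTANT)]))
E
```

```text
t 11.0 clamp xyz mm [-505.8  -82.6  228.2] F [1.1 0.  0.2] w -0.0051968061696725494
shift mm [605.3 -86.1  28.5] rotvec deg [-0.02 -0.03 -0.33]
top jaw travel mm 109.75 dy 0.5 score 0.9783379435539246
scene jaw travel mm 110.5 dy -0.25 score 0.9688793420791626
mug 0 0 0.997
tub 0 0 0.999
bottle 0 0 0.999
board 0 0 0.958
```

View pics/cmp.png

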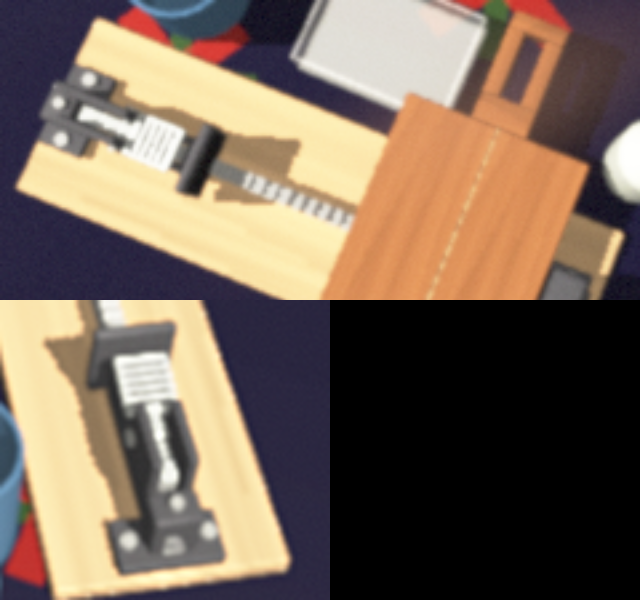

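Both views put the jaw travel at about 110 mm. The plate is up as it was at the start, everything else is unmoved, and the arm is clear.

```bash
python3 -c "
from rig import bot
print(bot.hand_in())"
```

```text
the job is handed in; nothing more can be done
None
```

The clamp is open, and I handed the job in at about 11 s of the 32 s allowed. With the gripper shut, I pressed the thumb plate right down (tip at 63.6 mm, about 7.6 N) while the jaw was still at the board. I then pushed the jaw back to the end stop, lifted straight off and moved the arm clear.

**Jaw:** the last pictures put its travel at 109.8 mm (top camera) and 110.5 mm (scene camera), against the 110 mm full travel. My rougher reading just before, by eye from the top view, suggested the plate was about 3 mm short. It was still within the 8 mm allowed.

**Release:** the plate looks raised as it was at the start (match scores 0.98 and 0.97). I judged this from the pictures only, as I had no joint reading.

**Surroundings:** the mug, tub, bottle and board all showed no shift at pixel level (about 2 mm per pixel). The wrist force is back to about 1 N or less, in line with nothing being touched.

**Fingertip slip:** at the end of the push the fingertip moved about 7 mm further with the jaw already stopped. The force along the bar stayed at about 12 N, well under the limits.

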